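# Pack the wood plug down the smoker tube

## Task

The smoking-wood plug in the bright steel smoker tube is stuck partway down. Take the wooden tamper out of its blue stand, press the plug with it fully down to the bottom of that tube and give it a firm push there, then stand the tamper back upright in its blue stand and let go.

Things in the scene. Friction and masses are not known exactly. Their poses are not given: they have to be found in the camera images.
- smoker_tube: The bright stainless steel smoker tube: upright, 58 mm outside and 52 mm inside diameter, with rows of small dark holes, on a dark wooden base 90 x 90 x 12 mm fixed to the shelf. Origin: centre of the base's underside, z up along the tube's axis. The open mouth is 110 mm above the origin, the inner floor 12 mm. A black steel tube of the same shape stands nearby; its plug is already at the bottom and it is not part of the job.
- plug (a joint): How far the cork-coloured wood plug (disc 47 mm across, 25 mm high) has been pushed down the bright tube, in m. At 0 its top is 3 mm below the mouth (107 mm above the tube's origin); it starts at 0 to 0.025; at 0.070 it is at the bottom and stops solid (top 37 mm above the tube's origin). It slides stiffly, taking about 6 N (somewhat more if pushed fast), and stays where it is left; a firm push at the bottom is 15 to 20 N.
- tamper: The loose wooden tamper, about 130 g: an upright round rod 180 mm long, shaft 24 mm in diameter with a blue band 100 to 112 mm above the foot, and a flat steel foot 32 mm in diameter and 14 mm high. Origin: centre of the foot's underside, z up along the shaft. It starts standing in the blue stand.
- tamper_stand: The blue ceramic cup the tamper stands in, fixed to the shelf: 72 mm outside and 60 mm inside diameter, rim 35 mm and inner floor 8 mm above its origin, which is the centre of its underside; z up.

How it is judged:
By the outcome, as a careful person would: the job done as asked, in the order asked, and still so for the second after the job is handed in, with the robot touching nothing.
It also fails if it takes over 48 s, if anything falls off the work surface, if the arm or the gripper's body presses on something with over 40 N, if the wrist force passes 120 N, or if a joint passes its speed limit or range.

## Robot

A 6-joint arm with a two-finger parallel gripper is mounted at the origin on the work surface. World frame = base frame: x ahead of the robot, y to its left, z up, the work surface at z = 0. Lengths are in m, angles in rad, forces in N, time in s.
With the tool pointing down it reaches from about 0.375 to 0.9 m from the base axis. Payload 3.1 kg.
Tool frame: the origin (TCP) lies on the centre line of the jaws, within the pads' length; the fingertips stand 8 mm ahead of it and the grasp point (between the pads) lies 11 mm behind it; z points along the fingers, y is the line along which they close (so a half turn about z gives the same grasp; the last joint's range is limited). The gripper opens to 87 mm and grips with 3 to 60 N. Pads are 19 mm wide; open, the fingers measure 117 mm over their backs; the gripper's body (75 mm by 190 mm) begins 51 mm behind the grasp point.
Start: joints at [-1.514, 0.527, 1.433, -0, 1.181, -0.178], TCP at [0.146, -0.608, 0.231] pointing down, gripper open.
Joint ranges: [-3.08, 3.08], [-0.75, 2.2], [0.22, 2.44], [-1.43, 4.57], [0, 2.65], [-2.85, 2.85]. Speed limits (rad/s): [2.79, 2.79, 3.14, 3.14, 3.14, 3.14].

## Interface

Orientations are given as a unit quaternion [x, y, z, w].
In Python, from rig import robot gives the robot as it stands. The module is installed in compiled form; this text tells all that it offers.
- The arm moves only by the tool send_rows, never from a script. Its argument "increments" is one flat list of numbers, 7 for each row, row after row: the turn, a rotation vector about the world's x, y, z in rad, then the shift along the world's x, y, z in cm, then the opening, from 0 (shut) to 1 (fully open). A call has 1 to 20 rows; each row shifts and turns the commanded pose from where the row before left it; what a row does not reach is not made up. A row lasts 1/12 s, in which the tool goes at most 41.7 mm and 7.16 degrees, less where a joint would pass 70% of its speed; a pose out of reach is approached as far as the arm can. A call is refused whole if a number of a shift passes 4.17 or a number of a turn 0.125, either way. A call with a gripper value outside its range is refused whole. The fingers move at their own pace and stop on an object; "newtons" is the grip in N (left out, the last holds). Time passes only in rows, so rows that do not move let the fingers close. It gives the time, the measured TCP pose, the force, the opening and the grip force at its end, in the units of the state.
- robot.get_obs(): the state, without advancing time (a new reading comes with each control period).
- robot.camera(name): name is "side" or "top"; returns a dict with "image" (480x640x3 uint8, red, green, blue), "range_z" (480x640 float32, m along the optical axis (not along the pixel's ray), 0 where there is no reading), "fx", "fy", "cx", "cy" (pixels), "dist_coeffs" ([k1, k2, p1, p2, k3] as OpenCV has them; the pictures are not rectified), "R" (3x3) and "t" (3): a world point X has camera coordinates R X + t. Camera axes: x right, y down, z forward; pixel columns grow to the right and rows downward; lengths in m; the calibration is good to about 2 mm. A picture is of the moment at which its call begins.
- robot.hand_in(): hands the job in; it is judged then, once.
The state is a dict: "time": time; "q": joint angles; "joint_velocities": joint speeds; "joint_torque": joint torques, N m; "position": TCP position; "tool_rot": TCP orientation; "ft_force": force on the tool from outside, world axes, zero at the start; "moment": the same for the moment, N m; "grip_width": finger opening in m; "grip_force": force on a finger pad.
Only numpy, scipy, OpenCV 4.12 (cv2) and the standard library are available. Lean on these libraries where they do the work, as an engineer would, in place of code of your own. Each camera call takes 0.05 s, during which the arm holds its last target. There are 200 camera calls.

## Working session

There is one attempt and no reset: what is moved stays moved. The work goes in short steps, Python scripts to look and compute and a tool call to move; the robot and the scene stay as the last step left them, time stands still between calls to the robot, and variables do not carry over. Pictures are saved under pics/ and viewed, at most 10 in all, crops included, and the job is handed in when it is done.

Besides the shell and the picture viewer there is one more tool, called after "Request:" in YAML: its name, and indented under it one key for each argument. send_rows: Moves the arm, as the interface text tells. Its arguments: {"type":"object","properties":{"increments":{"type":"array"},"newtons":{"type":"number"}},"required":["increments"]}

```bash
mkdir -p pics
cat > h.py <<'E'
import numpy as np, cv2
from rig import robot
def cam(n):
    c=robot.camera(n); c['K']=np.array([[c['fx'],0,c['cx']],[0,c['fy'],c['cy']],[0,0,1]]); c['R']=np.array(c['R']);c['t']=np.array(c['t']);return c
def save(c,f): cv2.imwrite('pics/'+f,c['image'][:,:,::-1])
def und(c,uv): return cv2.undistortPoints(np.array(uv,float).reshape(-1,1,2),c['K'],np.array(c['dist_coeffs'],float)).reshape(-1,2)
def plane(c,uv,z):
    d=np.c_[und(c,uv),np.ones(len(np.reshape(uv,(-1,2))))]@c['R']; o=-c['R'].T@c['t']
    return o+d*((z-o[2])/d[:,2])[:,None]
def cloud(c,m):
    v,u=np.nonzero(m&(c['range_z']>0)); z=c['range_z'][v,u]
    return (np.c_[und(c,np.c_[u,v]),np.ones(len(u))]*z[:,None]-c['t'])@c['R'], c['image'][v,u]
E
python3 - <<'E'
from h import *
for n in('top','side'):
    c=cam(n); save(c,n+'0.png'); print(n,-c['R'].T@c['t'],c['R'][2])
print(robot.get_obs())
E
```

```text
top [0.38921487 0.02005736 0.72793444] [ 0.20597372 -0.00716679 -0.97853128]
side [ 0.37992876 -0.45782656  0.51583087] [ 0.21657503  0.71319684 -0.66666748]
{'time': 0.1, 'q': array([-1.51350059e+00,  5.28371808e-01,  1.43377930e+00,  2.90494051e-05,
        1.18140725e+00, -1.78499321e-01]), 'joint_velocities': array([ 1.78711601e-03, -1.86623038e-03, -4.17383234e-03, -4.91714295e-05,
        1.17412850e-03, -5.66185633e-04]), 'joint_torque': array([-8.30366901e-06, -4.40985167e+01, -1.77151448e+01,  6.34699222e-02,
        5.34007384e-02, -4.71017529e-05]), 'position': array([ 0.14600935, -0.6070398 ,  0.2296687 ]), 'tool_rot': array([ 9.93058303e-01,  1.17619045e-01,  7.29335978e-05, -9.80236520e-04]), 'ft_force': array([ 0.56405399, -0.00367843, -0.4685001 ]), 'moment': array([-0.01007906,  0.02403361,  0.01260995]), 'grip_force': 0.0, 'grip_width': 0.08700690552603813}
```

View pics/top0.png

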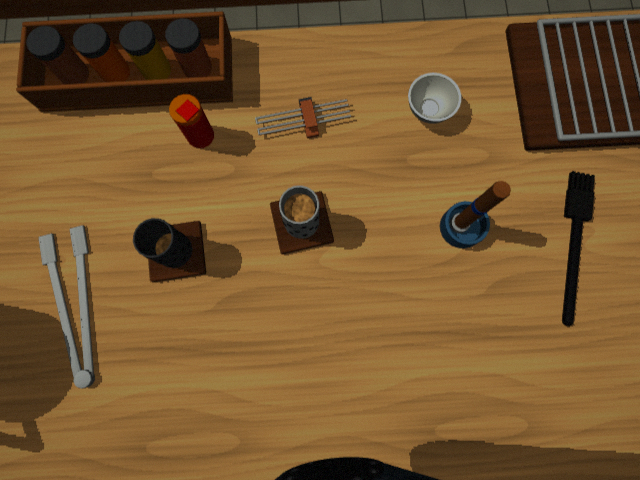

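View pics/side0.png

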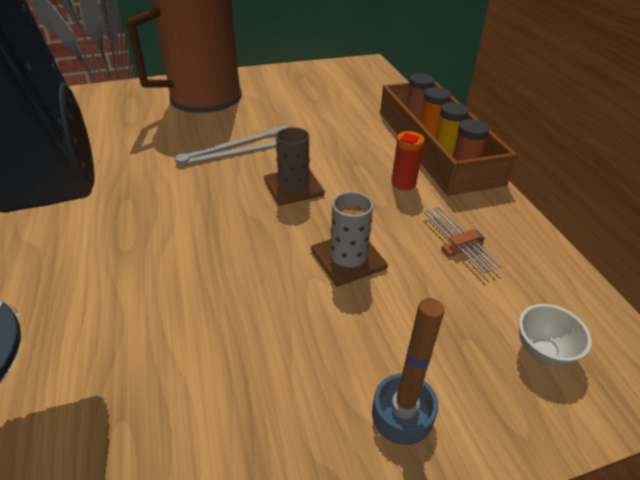

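The top view shows the bright tube's mouth at about (300,207), the tamper's top at (501,190), the stand at (466,224) and the black tube at (155,240). In the side view the tamper runs from (430,308) to (405,405), and the bright tube's mouth is at (352,203).

```bash
cat > m.py <<'E'
from h import *
def fitc(P):
    A=np.c_[2*P[:,:2],np.ones(len(P))]; s=np.linalg.lstsq(A,(P[:,:2]**2).sum(1),rcond=None)[0]
    return s[:2],np.sqrt(s[2]+s[0]**2+s[1]**2)
for n in('top','side'):
    c=cam(n); im=c['image']; hsv=cv2.cvtColor(im,cv2.COLOR_RGB2HSV); M=np.zeros(im.shape[:2],bool)
    def box(u0,v0,u1,v1): m=M.copy(); m[v0:v1,u0:u1]=1; return m
    tb=box(265,180,340,255) if n=='top' else box(305,185,395,290)
    st=box(430,170,520,255) if n=='top' else box(365,290,445,445)
    P,C=cloud(c,tb); print(n,'table z',np.median(P[P[:,2]<.008,2]) )
    r=P[(P[:,2]>.07)&(P[:,2]<.125)]; print('tube zs',np.percentile(P[:,2],[90,95,99,100]))
    top=P[P[:,2]>.105]; 
    for z0 in(.06,.08,.1): 
        q=P[abs(P[:,2]-z0)<.01]; print(' tube slice',z0,len(q),fitc(q) if len(q)>20 else 0)
    # plug: cork color (hue like wood) above .05 inside
    pl=(hsv[...,1]>80)&tb; Q,_=cloud(c,pl); Q=Q[Q[:,2]>.05]; print(' plug',len(Q),np.median(Q,0) if len(Q) else 0)
    b=(P[:,2]>.008)&(P[:,2]<.016); u=P[b]; R=cv2.minAreaRect((u[:,:2]*1000).astype(np.float32)); print(' base',R)
    P,C=cloud(c,st)
    for z0 in(.04,.06,.08,.1,.12,.14,.16,.18):
        q=P[abs(P[:,2]-z0)<.01]; print(' rod',z0,len(q),q.mean(0).round(4) if len(q) else 0, fitc(q) if len(q)>20 else 0)
    print(' max',P[:,2].max(), 'topface',P[P[:,2]>P[:,2].max()-.004].mean(0))
    bl=(hsv[...,0]>95)&(hsv[...,0]<125)&(hsv[...,1]>90)&st
    k=cv2.connectedComponentsWithStats(bl.astype(np.uint8)); print(' blue',[(s.tolist(),ce.round(1).tolist()) for s,ce in zip(k[2],k[3])if s[4]>15][1:])
    Q,_=cloud(c,bl); q=Q[(Q[:,2]>.03)&(Q[:,2]<.045)]; print(' rim',len(q),fitc(q) if len(q)>10 else 0)
E
python3 m.py
```

```text
top table z 0.00042641163085749127
tube zs [0.09180663 0.10640047 0.11097587 0.11314559]
 tube slice 0.06 118 (array([0.57244381, 0.03691018]), np.float64(0.027393545491720996))
 tube slice 0.08 455 (array([0.57173634, 0.03675218]), np.float64(0.022136847649531985))
 tube slice 0.1 831 (array([0.57342545, 0.03716931]), np.float64(0.02181388517230741))
 plug 720 [0.57556857 0.03673102 0.0903143 ]
 base ((573.5885620117188, 36.90101623535156), (89.76604461669922, 89.82121276855469), 10.031404495239258)
 rod 0.04 537 [ 0.5474 -0.2217  0.0357] (array([ 0.55078576, -0.22716413]), np.float64(0.031044751133263774))
 rod 0.06 82 [ 0.5507 -0.2138  0.0599] (array([ 0.55582403, -0.22109517]), np.float64(0.011478319936191712))
 rod 0.08 89 [ 0.551  -0.2138  0.0805] (array([ 0.55596615, -0.22100937]), np.float64(0.011487737633243579))
 rod 0.1 84 [ 0.5505 -0.2136  0.0997] (array([ 0.55564719, -0.22083094]), np.float64(0.011294275724970418))
 rod 0.12 117 [ 0.5507 -0.2136  0.1202] (array([ 0.55588017, -0.22100358]), np.float64(0.011710077471492896))
 rod 0.14 116 [ 0.5507 -0.2137  0.1405] (array([
[... 1446 characters left out ...]
533 -0.2281  0.12  ] (array([ 0.558616  , -0.22063879]), np.float64(0.01192771694393984))
 rod 0.14 321 [ 0.553  -0.2279  0.1402] (array([ 0.55824538, -0.22072837]), np.float64(0.011515042372173287))
 rod 0.16 346 [ 0.5531 -0.2282  0.1604] (array([ 0.55843556, -0.2209006 ]), np.float64(0.011727540936293114))
 rod 0.18 721 [ 0.5556 -0.2248  0.184 ] (array([ 0.55710246, -0.22264144]), np.float64(0.009173235405972098))
 max 0.191091337223085 topface [ 0.55778217 -0.2216801   0.18859683]
 blue [([409, 359, 19, 8, 85], [417.7, 362.9]), ([375, 379, 27, 51, 252], [386.4, 412.3]), ([417, 384, 20, 43, 229], [427.0, 413.1])]
 rim 324 (array([ 0.55376163, -0.22713704]), np.float64(0.03226404162726781))
```

Request:
send_rows:
  increments: [0,0,0,2.5,2.4,0,1,0,0,0,2.6,2.4,0,1,0,0,0,2.6,2.4,0,1,0,0,0,2.6,2.4,0,1,0,0,0,2.6,2.4,0,1,0,0,0,2.6,2.4,0,1,0,0,0,2.6,2.4,0,1,0,0,0,2.6,2.4,0,1,0,0,0,2.6,2.4,0,1,0,0,0,2.6,2.4,0,1,0,0,0,2.6,2.4,0,1,0,0,0,2.6,2.4,0,1,0,0,0,2.6,2.4,0,1,0,0,0,2.6,2.5,0,1,0,0,0,2.5,2.5,0,1,0,0,0,2.3,2.4,0,1,0,0,0,0,0,0,1,0,0,0,0,0,0,1]
  newtons: 30

```text
time: 1.7
position: [0.5578, -0.2201, 0.2302]
tool_rot: [0.993, 0.119, -0.0, -0.0]
ft_force: [0.6, 1.3, -0.1]
grip_width: 0.087
grip_force: 0.0
```

Request:
send_rows:
  increments: [0,0,0,0,0,-1.5,1,0,0,0,0,0,-1.5,1,0,0,0,0,0,-1.5,1,0,0,0,0,0,-1.5,1,0,0,0,0,0,-1.5,1,0,0,0,-0.1,-0.1,-1.3,1,0,0,0,0,0,0,1,0,0,0,0,0,0,0.5,0,0,0,0,0,0,0.4,0,0,0,0,0,0,0.3,0,0,0,0,0,0,0.2,0,0,0,0,0,0,0,0,0,0,0,0,0,0,0,0,0,0,0,0,0,0,0,0,0,0,0,0]
  newtons: 60

```text
time: 2.95
position: [0.5561, -0.2226, 0.1427]
tool_rot: [0.993, 0.118, 0.0, 0.0]
ft_force: [-0.4, -0.4, 0.0]
grip_width: 0.0417
grip_force: 0.0
```

Request:
send_rows:
  increments: [0,0,0,0,0,0,0,0,0,0,0,0,0,0,0,0,0,0,0,0,0,0,0,0,0,0,0,0,0,0,0,0,0,0,0,0,0,0,0,0,0,0,0,0,0,0,0,0,0,0,0,0,0,0,0,0]

```text
time: 3.62
position: [0.5559, -0.2226, 0.1424]
tool_rot: [0.993, 0.118, -0.0, -0.0]
ft_force: [-0.3, -0.2, -1.0]
grip_width: 0.0225
grip_force: 59.9
```

Request:
send_rows:
  increments: [0,0,0,0,0,0.7,0,0,0,0,0,0,1.5,0,0,0,0,0,0,2,0,0,0,0,0,0,2,0,0,0,0,0,0,2,0,0,0,0,0,0,2,0,0,0,0,0,0,2,0,0,0,0,0,0,1.2,0,0,0,0,0,0,0.6,0,0,0,0,0,0,0,0]

```text
time: 4.45
position: [0.5567, -0.2231, 0.2845]
tool_rot: [0.993, 0.118, 0.001, 0.001]
ft_force: [0.3, 0.3, -0.9]
grip_width: 0.0231
grip_force: 59.9
```

```bash
cat > rod.py <<'E'
import sys
from h import *
# rod axis near expected xy: both cameras, slices relative to the TCP
def fitr(q,R): # known-radius circle fit
    from scipy.optimize import least_squares
    return least_squares(lambda p:np.hypot(q[:,0]-p[0],q[:,1]-p[1])-R,q[:,:2].mean(0)+[.005,.005],loss='soft_l1',f_scale=.001).x
o=robot.get_obs(); p=o['position']; print('tcp',p.round(4),'F',np.round(o['ft_force'],1))
for n in('top','side'):
    c=cam(n); save(c,n+sys.argv[1]+'.png'); P,C=cloud(c,np.ones((480,640),bool))
    s=P[(np.hypot(P[:,0]-p[0],P[:,1]-p[1])<.03)]
    for dz in(-.13,-.115,-.1,-.08,-.06,-.04,-.02):
        q=s[abs(s[:,2]-p[2]-dz)<.008]
        if len(q)>25: print(n,dz,len(q),fitr(q,.016 if dz<-.12 else .012).round(4))
    z=s[s[:,2]<p[2]-.02,2]; z=z[z>p[2]-.15]; print(' lowest',np.sort(z)[:3] if len(z) else 0)
E
python3 rod.py 1
```

```text
tcp [ 0.5567 -0.2231  0.2845] F [ 0.3  0.3 -0.9]
top -0.13 86 [ 0.5579 -0.2239]
top -0.115 232 [ 0.5574 -0.2228]
top -0.1 110 [ 0.5471 -0.2052]
 lowest [0.15172548 0.15289286 0.15320956]
side -0.13 295 [ 0.5591 -0.2219]
side -0.115 497 [ 0.5588 -0.2228]
side -0.1 321 [ 0.5592 -0.2224]
side -0.08 352 [ 0.5591 -0.2224]
side -0.06 386 [ 0.5591 -0.2224]
side -0.04 411 [ 0.559  -0.2225]
side -0.02 423 [ 0.559  -0.2227]
 lowest [0.14969061 0.14989558 0.14996383]
```

View pics/side1.png

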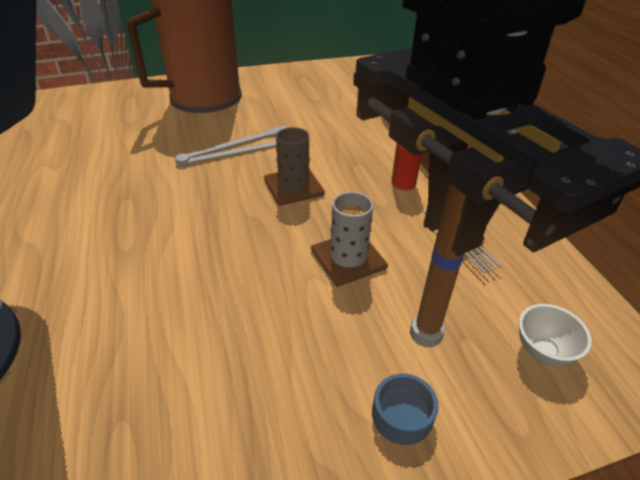

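The tamper hangs upright between the jaws with its foot at about (428,332), and the stand is empty at (405,408). The shift to the tube is about +1.6 cm in x and +25.95 cm in y.

Request:
send_rows:
  increments: [0,0,0,0.1,1,0,0,0,0,0,0.1,2,0,0,0,0,0,0.15,2.5,0,0,0,0,0,0.15,2.5,0,0,0,0,0,0.15,2.5,0,0,0,0,0,0.15,2.5,0,0,0,0,0,0.15,2.5,0,0,0,0,0,0.15,2.5,0,0,0,0,0,0.15,2.5,0,0,0,0,0,0.15,2.5,0,0,0,0,0,0.1,2,0,0,0,0,0,0.1,0.95,0,0,0,0,0,0,0,0,0,0,0,0,0,0,0,0,0,0,0,0,0,0,0]

```text
time: 5.8
position: [0.5719, 0.0359, 0.2821]
tool_rot: [0.993, 0.117, -0.0, 0.0]
ft_force: [0.7, -0.8, -2.7]
grip_width: 0.0228
grip_force: 59.9
```

```bash
python3 rod.py 2
python3 - <<'E'
from h import *
from scipy.optimize import least_squares
for n in('top','side'):
    c=cam(n); P,C=cloud(c,np.ones((480,640),bool))
    for cx,cy,z0,z1,R in((.552,-.227,.012,.03,None),(.552,-.227,.033,.04,.033),(.5745,.037,.02,.1,.029),(.5745,.037,.106,.114,.0275)):
        q=P[(P[:,2]>z0)&(P[:,2]<z1)&(np.hypot(P[:,0]-cx,P[:,1]-cy)<.042)]
        if R is None: continue
        s=least_squares(lambda p:np.hypot(q[:,0]-p[0],q[:,1]-p[1])-R,[cx,cy],loss='soft_l1',f_scale=.001).x
        print(n,z0,len(q),s.round(4))
E
```

```text
tcp [0.5719 0.0359 0.2821] F [ 0.7 -0.8 -2.7]
 lowest 0
side -0.13 149 [0.5745 0.0367]
side -0.115 262 [0.5743 0.0359]
side -0.1 182 [0.5745 0.0366]
side -0.08 196 [0.5746 0.0367]
side -0.06 211 [0.5746 0.036 ]
side -0.04 225 [0.5745 0.0359]
side -0.02 248 [0.5745 0.0358]
 lowest [0.14919202 0.14939179 0.14966745]
top 0.033 478 [ 0.5512 -0.2265]
top 0.02 0 [0.5745 0.037 ]
top 0.106 0 [0.5745 0.037 ]
side 0.033 973 [ 0.5535 -0.2275]
side 0.02 2044 [0.5762 0.0378]
side 0.106 356 [0.5757 0.0368]
```

View pics/side2.png

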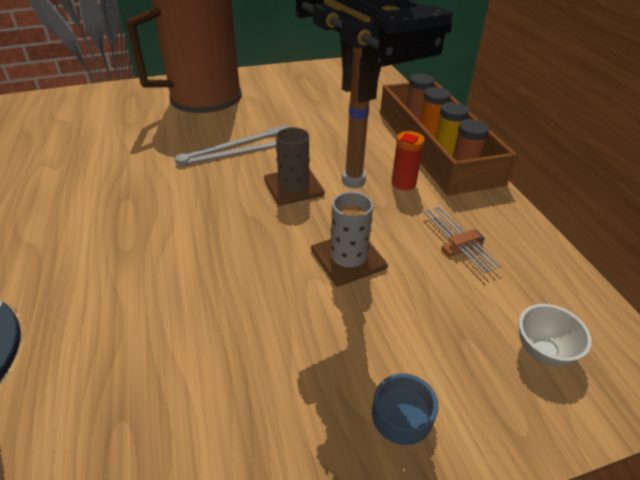

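The foot hangs at (354,178), directly above the bright tube's mouth at (352,203). It is about 1.3 mm short in x and 0.8 mm in y, so I'll correct that on the way down.

Request:
send_rows:
  increments: [0,0,0,0.1,0.1,-0.5,0,0,0,0,0,0,-1,0,0,0,0,0,0,-1,0,0,0,0,0,0,-1,0,0,0,0,0,0,-0.8,0,0,0,0,0,0,-0.5,0,0,0,0,0,0,-0.3,0,0,0,0,0,0,0,0]

```text
time: 6.67
position: [0.5726, 0.0379, 0.2305]
tool_rot: [0.993, 0.118, -0.001, -0.0]
ft_force: [0.4, 0.4, -1.8]
grip_width: 0.0228
grip_force: 59.9
```

Request:
send_rows:
  increments: [0,0,0,0,0,-0.3,0,0,0,0,0,0,-0.3,0,0,0,0,0,0,-0.3,0,0,0,0,0,0,-0.3,0,0,0,0,0,0,-0.3,0,0,0,0,0,0,-0.3,0]

```text
time: 7.17
position: [0.5736, 0.0378, 0.2143]
tool_rot: [0.993, 0.118, 0.001, 0.0]
ft_force: [-1.7, 0.6, 5.4]
grip_width: 0.0231
grip_force: 59.9
```

Request:
send_rows:
  increments: [0,0,0,0,0,-0.3,0,0,0,0,0,0,-0.3,0,0,0,0,0,0,-0.3,0,0,0,0,0,0,-0.3,0,0,0,0,0,0,-0.3,0,0,0,0,0,0,-0.3,0,0,0,0,0,0,-0.3,0,0,0,0,0,0,-0.3,0,0,0,0,0,0,-0.3,0,0,0,0,0,0,-0.3,0,0,0,0,0,0,-0.3,0,0,0,0,0,0,-0.3,0]

```text
time: 8.17
position: [0.5733, 0.0378, 0.1773]
tool_rot: [0.993, 0.118, 0.0, 0.0]
ft_force: [1.4, -0.5, 5.3]
grip_width: 0.0231
grip_force: 59.9
```

Request:
send_rows:
  increments: [0,0,0,0,0,-0.2,0,0,0,0,0,0,-0.2,0,0,0,0,0,0,-0.1,0,0,0,0,0,0,0,0]

```text
time: 8.5
position: [0.5732, 0.0378, 0.1722]
tool_rot: [0.993, 0.118, 0.0, 0.0]
ft_force: [2.2, -0.2, 2.6]
grip_width: 0.0235
grip_force: 60.0
```

Request:
send_rows:
  increments: [0,0,0,0,0,-0.1,0,0,0,0,0,0,-0.1,0]

```text
time: 8.67
position: [0.5735, 0.0378, 0.1712]
tool_rot: [0.993, 0.118, 0.0, 0.0]
ft_force: [-1.3, -0.4, 14.1]
grip_width: 0.023
grip_force: 59.9
```

Request:
send_rows:
  increments: [0,0,0,0,0,-0.1,0,0,0,0,0,0,0,0]

```text
time: 8.83
position: [0.5735, 0.0378, 0.1712]
tool_rot: [0.993, 0.118, 0.001, 0.0]
ft_force: [-0.3, 0.1, 11.3]
grip_width: 0.0233
grip_force: 59.9
```

Request:
send_rows:
  increments: [0,0,0,0,0,-0.1,0,0,0,0,0,0,0,0]

```text
time: 9.0
position: [0.5737, 0.0378, 0.1712]
tool_rot: [0.993, 0.118, 0.001, 0.0]
ft_force: [-2.0, 0.4, 17.8]
grip_width: 0.023
grip_force: 59.9
```

Request:
send_rows:
  increments: [0,0,0,0,0,-0.05,0,0,0,0,0,0,0,0]

```text
time: 9.17
position: [0.5737, 0.0378, 0.1711]
tool_rot: [0.993, 0.118, 0.001, 0.0]
ft_force: [-1.7, 0.7, 20.7]
grip_width: 0.0226
grip_force: 59.9
```

Request:
send_rows:
  increments: [0,0,0,0,0,0.05,0,0,0,0,0,0,0,0,0,0,0,0,0,0,0,0,0,0,0,0,0,0,0,0,0,0,0,0,0,0,0,0,0,0,0,0]

```text
time: 9.67
position: [0.5736, 0.0379, 0.1712]
tool_rot: [0.993, 0.118, 0.001, 0.0]
ft_force: [-1.5, 0.2, 17.4]
grip_width: 0.0232
grip_force: 59.9
```

Request:
send_rows:
  increments: [0,0,0,0,0,0.5,0,0,0,0,0,0,1,0,0,0,0,0,0,1.5,0,0,0,0,0,0,1.5,0,0,0,0,0,0,1.5,0,0,0,0,0,0,1.5,0,0,0,0,0,0,1.5,0,0,0,0,0,0,1.5,0,0,0,0,0,0,1,0,0,0,0,0,0,0.5,0,0,0,0,0,0,0,0]

```text
time: 10.58
position: [0.573, 0.0378, 0.2891]
tool_rot: [0.993, 0.118, 0.0, 0.0]
ft_force: [0.6, -0.2, -1.8]
grip_width: 0.0233
grip_force: 59.9
```

```bash
python3 rod.py 3
```

```text
tcp [0.573  0.0378 0.2891] F [ 0.6 -0.2 -1.8]
 lowest 0
side -0.13 167 [0.575  0.0389]
side -0.115 264 [0.5747 0.0384]
side -0.1 191 [0.575  0.0389]
side -0.08 196 [0.5751 0.0388]
side -0.06 214 [0.575  0.0381]
side -0.04 234 [0.575  0.0381]
side -0.02 251 [0.5752 0.0381]
 lowest [0.15474199 0.15496416 0.15509107]
```

Request:
send_rows:
  increments: [0,0,0,-0.15,-1,0,0,0,0,0,-0.2,-2,0,0,0,0,0,-0.2,-2.5,0,0,0,0,0,-0.2,-2.5,0,0,0,0,0,-0.2,-2.5,0,0,0,0,0,-0.2,-2.5,0,0,0,0,0,-0.2,-2.5,0,0,0,0,0,-0.2,-2.5,0,0,0,0,0,-0.2,-2.5,0,0,0,0,0,-0.2,-2.5,0,0,0,0,0,-0.1,-2,0,0,0,0,0,-0.1,-1.6,0,0,0,0,0,0,0,0,0,0,0,0,0,0,0,0,0,0,0,0,0,0,0]

```text
time: 11.93
position: [0.5511, -0.2274, 0.288]
tool_rot: [0.993, 0.118, -0.001, -0.001]
ft_force: [-0.6, 0.0, -1.3]
grip_width: 0.023
grip_force: 59.9
```

```bash
python3 rod.py 4
python3 - <<'E'
from h import *
c=cam('top'); P,C=cloud(c,np.ones((480,640),bool))
q=P[np.hypot(P[:,0]-.5737,P[:,1]-.037)<.018]; print('plug top z',np.median(q[:,2]),np.percentile(q[:,2],[5,95]),len(q))
E
```

```text
tcp [ 0.5511 -0.2274  0.288 ] F [-0.6  0.  -1.3]
top -0.13 85 [ 0.5518 -0.2277]
top -0.115 238 [ 0.5512 -0.2267]
top -0.1 109 [ 0.5418 -0.2088]
 lowest [0.1540789  0.15524424 0.1556506 ]
side -0.13 229 [ 0.5541 -0.2261]
side -0.115 525 [ 0.5536 -0.2272]
side -0.1 320 [ 0.5541 -0.2265]
side -0.08 364 [ 0.5542 -0.2265]
side -0.06 390 [ 0.5541 -0.2266]
side -0.04 423 [ 0.5542 -0.2267]
side -0.02 458 [ 0.5541 -0.2269]
 lowest [0.15407076 0.15421595 0.15502341]
plug top z 0.037435353638696836 [0.03550418 0.03973211] 251
```

View pics/top4.png

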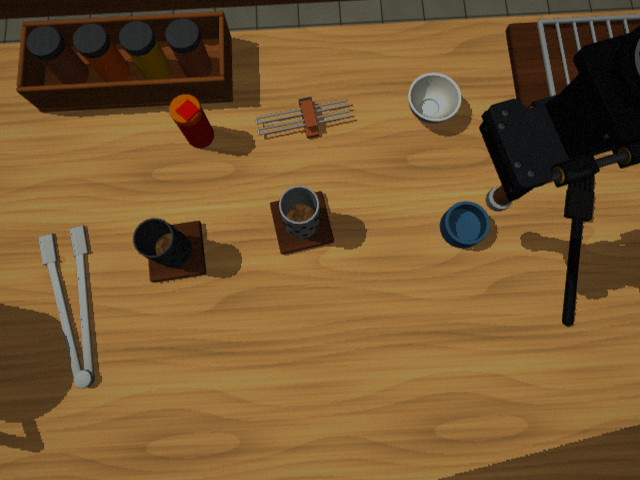

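The plug now sits deep in the bright tube at (300,213), its top at z = 37 mm, which is the bottom. The foot at (499,198) is within 1 mm of the stand's axis once its height is allowed for. Lowering.

Request:
send_rows:
  increments: [0,0,0,0,0,-0.5,0,0,0,0,0,0,-1,0,0,0,0,0,0,-1.5,0,0,0,0,0,0,-1.5,0,0,0,0,0,0,-1.5,0,0,0,0,0,0,-1.5,0,0,0,0,0,0,-1.5,0,0,0,0,0,0,-1.5,0,0,0,0,0,0,-1.5,0,0,0,0,0,0,-1,0,0,0,0,0,0,-0.5,0,0,0,0,0,0,-0.3,0,0,0,0,0,0,0,0,0,0,0,0,0,0,0]

```text
time: 13.25
position: [0.5519, -0.2284, 0.151]
tool_rot: [0.993, 0.118, 0.0, 0.0]
ft_force: [-0.3, 0.3, -2.0]
grip_width: 0.023
grip_force: 59.9
```

Request:
send_rows:
  increments: [0,0,0,0,0,-0.2,0,0,0,0,0,0,-0.2,0,0,0,0,0,0,-0.2,0,0,0,0,0,0,-0.1,0,0,0,0,0,0,0,0]

```text
time: 13.67
position: [0.5514, -0.2281, 0.1434]
tool_rot: [0.993, 0.118, -0.0, -0.0]
ft_force: [0.2, -0.5, -1.1]
grip_width: 0.0229
grip_force: 59.9
```

Request:
send_rows:
  increments: [0,0,0,0,0,-0.1,0,0,0,0,0,0,0,0]

```text
time: 13.83
position: [0.5515, -0.2282, 0.1424]
tool_rot: [0.993, 0.118, -0.0, -0.0]
ft_force: [-0.6, 0.2, -2.4]
grip_width: 0.023
grip_force: 59.9
```

Request:
send_rows:
  increments: [0,0,0,0,0,-0.05,0,0,0,0,0,0,0,0]

```text
time: 14.0
position: [0.5516, -0.2282, 0.1424]
tool_rot: [0.993, 0.118, 0.0, 0.0]
ft_force: [0.5, 0.3, 0.8]
grip_width: 0.0231
grip_force: 59.9
```

Request:
send_rows:
  increments: [0,0,0,0,0,-0.05,0,0,0,0,0,0,0,0]

```text
time: 14.17
position: [0.5517, -0.2282, 0.1424]
tool_rot: [0.993, 0.118, 0.0, 0.0]
ft_force: [-0.9, 0.6, 3.9]
grip_width: 0.0235
grip_force: 59.9
```

Request:
send_rows:
  increments: [0,0,0,0,0,0,0.3,0,0,0,0,0,0,0.4,0,0,0,0,0,0,0.5,0,0,0,0,0,0,0.6,0,0,0,0,0,0,0.7,0,0,0,0,0,0,0.8,0,0,0,0,0,0,0.9,0,0,0,0,0,0,1,0,0,0,0,0,0,1,0,0,0,0,0,0,1,0,0,0,0,0,0,1,0,0,0,0,0,0,1,0,0,0,0,0,0,1,0,0,0,0,0,0,1,0,0,0,0,0,0,1]

```text
time: 15.42
position: [0.5516, -0.2282, 0.1416]
tool_rot: [0.993, 0.118, 0.0, 0.0]
ft_force: [0.3, 0.0, 0.3]
grip_width: 0.0868
grip_force: 0.0
```

Released with the gripper fully open. I'll raise it clear and check.

Request:
send_rows:
  increments: [0,0,0,0,0,0.5,1,0,0,0,0,0,1,1,0,0,0,0,0,1.5,1,0,0,0,0,0,2,1,0,0,0,0,0,2,1,0,0,0,0,0,2,1,0,0,0,0,0,2,1,0,0,0,0,0,2,1,0,0,0,0,0,1,1,0,0,0,0,0,0,1,0,0,0,0,0,0,1]

```text
time: 16.33
position: [0.5515, -0.2282, 0.2821]
tool_rot: [0.993, 0.118, 0.0, 0.0]
ft_force: [0.6, -0.4, -0.1]
grip_width: 0.0873
grip_force: 0.0
```

Run:
```python
from h import *
from scipy.optimize import least_squares
c=cam('side'); save(c,'side5.png'); P,_=cloud(c,np.ones((480,640),bool))
for z in(.06,.1,.14,.17):
    q=P[(abs(P[:,2]-z)<.008)&(np.hypot(P[:,0]-.5535,P[:,1]+.2275)<.03)]
    print(z,len(q),least_squares(lambda p:np.hypot(q[:,0]-p[0],q[:,1]-p[1])-.012,[.557,-.222]).x.round(4))
```

```text
0.06 175 [ 0.5547 -0.2276]
0.1 209 [ 0.5549 -0.2277]
0.14 265 [ 0.5547 -0.2274]
0.17 292 [ 0.5545 -0.2278]
```

View pics/side5.png

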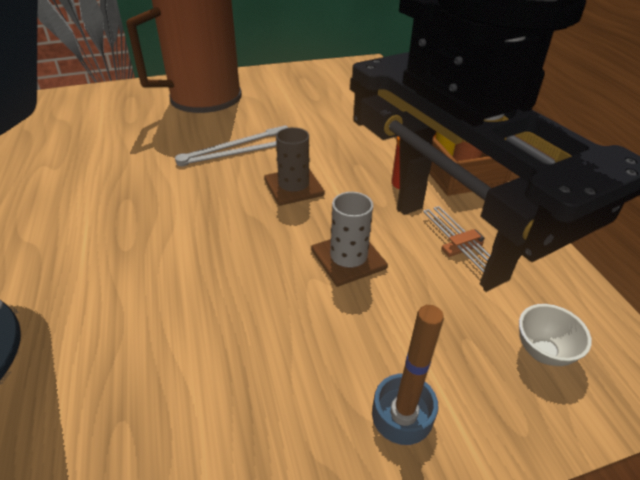

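The tamper stands upright in the blue stand, foot at (405,408) and top at (429,315), and the open gripper is well clear above it.

```bash
python3 -c "
from rig import robot
print(robot.hand_in())"
```

```text
the job is handed in; nothing more can be done
None
```

The plug is at the bottom of the bright tube (top measured at 37 mm) and got a firm push of about 17–20 N there; the tamper stands upright in its blue stand, released, and the job was handed in after about 16 s of the 48 s allowed.

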